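# Rehang the lift-off door of a control box

### The job

The new relay board is in the control box, so put its door back: lift the grey door out of the slotted rack, lower both its knuckles together onto the two hinge pins, with the door swung open to clear the lip, until they rest fully down on the shoulders, then swing the door shut against the seal and let go. The hinge strip is only roughly screwed in place, so feel for the pins and never press or knock the door hard against the box; leave the other things on the bench as they lie.

Things in the scene. Friction and masses are not known exactly. Their poses are not given: they have to be found in the camera images.
- control_box: grey steel control box, fixed on the bench, 100 mm deep (x), 142 wide (y), 179 high, origin in the middle of its underside. Its open front looks along its -x, the hinge is at its +y side. A lip (z 175 to 179 mm) juts 10 mm out over the front, so the door can only be put on while it is swung open (about 90 degrees)
- pin_low (a point): NOMINAL foot of the lower hinge pin, at the height of the shoulder on which the knuckle rests (40 mm up); axes as the box. Both pins stand on one rigid strip screwed on in slots: the real axis is up to 4 mm off this point in the box's x and up to 4.5 mm in its y (same for both pins, heights true). Pin: upright, 9 mm thick, 18 mm tall, its last 2 mm coned to 6.6 mm
- pin_high (a point): the same for the upper hinge pin, 85 mm above the lower on the same upright axis, equally tall, equally displaced. The hinge axis is nominally 64 mm in front of the box's origin and 88 mm to its +y side
- latch_seat (a point): point on the face of the box's rubber seal where the inner face of the door's free edge lies when shut; axes as the box, 51.5 mm in front of its origin, 60.5 mm to its -y, 95 mm up
- door_center (a point): centre of the loose lift-off door (half-way up): grey leaf 12 mm thick (x), 140 wide (y), 150 high (z), about 0.3 kg, outside towards its -x, hinge edge at +y. Stands in the rack; grasp its top edge across the thickness. Shut, its axes are the box's; opening lowers its yaw by the opening angle (freely to beyond 100 degrees). Hung, the leaf reaches from z = 20 to 170 mm
- knuckle_low (a point): centre of the lower mouth of the door's lower knuckle, axes as the door: 88 mm to its +y and 55 mm below door_center. The knuckle is an upright steel tube, 22 mm outside, 10.5 mm bore, 20 mm tall, open at both ends
- knuckle_high (a point): the same for the upper knuckle, 85 mm above the lower on the same axis
- door_edge (a point): point on the inner face of the door near its free edge, 60.5 mm to the door's -y from door_center, half-way up, axes as the door
- board_rack: black slotted board rack, fixed, 140 mm (x) by 100 mm (y), origin in the middle of its underside; its slots run along its y. The door stands in the middle slot, 15 mm wide, floor 8 mm and rims 30 mm above the bench; a green board 70 mm high stands in the slot 50 mm to its +x
- marker_pen: white marker pen with a blue cap, 127 mm, a bystander, origin in the middle of its underside
- driver_red: red precision screwdriver, 122 mm, a bystander, origin in the middle of its underside
- driver_gold: gold precision screwdriver, 122 mm, a bystander, origin in the middle of its underside
- multimeter: yellow multimeter lying on its back, 135x69x43 mm, a bystander, origin in the middle of its underside
- tweezers_b: bare steel tweezers, 128 mm, a bystander, origin in the middle of its underside
- paste_tin: white round tin with a red lid print, 47 mm across, 20 mm high, a bystander, origin in the middle of its underside
- phone_black: black phone, 146x71x8 mm, a bystander, origin in the middle of its underside

How it is judged:
By the outcome, as a careful person would: the job done as asked, in the order asked, and still so for the second after the job is handed in, with the robot touching nothing.
It also fails if it takes over 72 s, if anything falls off the work surface, if the arm or the gripper's body presses on something with over 40 N, if the wrist force passes 120 N, or if a joint passes its speed limit or range.

### The arm

A 6-joint arm with a two-finger parallel gripper is mounted at the origin on a cart in front of the work surface, level with it; the furniture and walls round the work are solid. World frame = base frame: x ahead of the robot, y to its left, z up, the work surface at z = 0. Lengths are in m, angles in rad, forces in N, time in s.
With the tool pointing down it reaches from about 0.35 to 1 m from the base axis. Payload 7.1 kg.
Tool frame: the origin (TCP) lies between the finger pads; the fingertips stand 22 mm ahead of it and the grasp point (between the pads) lies 3 mm ahead of it; z points along the fingers, y is the line along which they close (so a half turn about z gives the same grasp; the last joint's range is limited). The gripper opens to 85 mm and grips with 20 to 120 N. Pads are 22 mm wide; open, the fingers measure 114 mm over their backs; the gripper's body (76 mm by 85 mm) begins 54 mm behind the grasp point. The pads swing forward as they close: fully open they stand 13 mm farther back than shut.
Start: joints at [-1.28, 0.423, 1.63, -0, 1.089, -0.019], TCP at [0.191, -0.595, 0.253] pointing down, gripper open.
Joint ranges: [-3, 3], [-0.9, 2.11], [0.09, 2.58], [-1.31, 4.45], [0.11, 2.69], [-2.54, 2.54]. Speed limits (rad/s): [2.39, 2.39, 3.01, 3.14, 3.14, 3.14].

### API

Orientations are given as a rotation vector (axis times angle).
In Python, from rig import manip gives the robot as it stands. The module is installed in compiled form; this text tells all that it offers. Calls block until the motion is done:
- manip.move_to(position, orientation): joint-space move of the TCP to a pose.
- manip.servo_line(position, orientation=None, rate=0.15): straight line of the TCP; orientation=None keeps the orientation; rate is the mean speed in m/s.
- manip.set_joints(angles): joint-space move.
- manip.command_gripper(opening, f_grip=None): finger opening in m; f_grip is the grip in N (None keeps the last); returns when the fingers have stopped.
- manip.hold(seconds).
- manip.solve_ik(position, orientation): joint angles nearest the present ones, or None.
- manip.camera(name): name is "scene" or "top" or "wrist"; returns a dict with "image" (420x560x3 uint8, red, green, blue), "fx", "fy", "cx", "cy" (pixels), "cam_to_world" (4x4, takes a point from camera to world coordinates); the wrist camera has in their place "mount" (4x4, takes a point from camera to tool coordinates, whose origin is the TCP and whose axes are the flange's). Camera axes: x right, y down, z forward; pixel columns grow to the right and rows downward; lengths in m; the calibration is good to about 2 mm. The wrist camera is an equidistant fisheye: a pixel r from the principal point sees the ray r / f radians off the axis. A picture is of the moment at which its call begins: read the wrist's pose just before it. There is no depth.
A pose or a line that the arm cannot do raises manip.IKError and nothing moves.
- manip.sign_off(): hands the job in; it is judged then, once.
Readings, each from a call of its own:
- manip.get_time(): time.
- manip.get_joint_positions(): joint angles.
- manip.get_joint_vel(): joint speeds.
- manip.get_tau(): joint torques, N m.
- manip.get_position(): TCP position.
- manip.get_ee_rot(): TCP orientation.
- manip.get_contact_force(): force on the tool from outside, world axes, zero at the start.
- manip.get_torque(): the same for the moment, N m.
- manip.get_width(): finger opening in m.
- manip.get_grip_force(): force on a finger pad.
Only numpy, scipy, OpenCV 4.12 (cv2) and the standard library are available. Lean on these libraries where they do the work, as an engineer would, in place of code of your own. Each camera call takes 0.05 s, during which the arm holds its last target. There are 200 camera calls.

## Working session

There is one attempt and no reset: what is moved stays moved. The work goes in short steps, each a Python script; the robot and the scene stay as the last script left them, time stands still between calls to the robot, and variables do not carry over. Pictures are saved under pics/ and viewed, at most 10 in all, crops included, and the job is handed in when it is done.

```bash
mkdir -p pics; python3 - <<'E'
from rig import manip
import cv2, numpy as np, pickle
np.set_printoptions(precision=4,suppress=True)
d={}
for n in ("scene","top","wrist"):
    c=manip.camera(n); d[n]=c; cv2.imwrite(f"pics/{n}0.png",c["image"][:,:,::-1])
    print(n,{k:(v if np.isscalar(v) else np.array(v)) for k,v in c.items() if k!="image"})
pickle.dump(d,open("cams0.pkl","wb"))
print(manip.get_time(),manip.get_ee_rot(),manip.get_width())
E
```

```text
scene {'fx': 422.74774240185417, 'fy': 422.74774240185417, 'cx': 275.6008041715417, 'cy': 209.85928024459153, 'cam_to_world': array([[-0.8731, -0.2868,  0.3943, -0.1321],
       [-0.4875,  0.4986, -0.7168,  1.1899],
       [ 0.009 , -0.818 , -0.5752,  1.0251],
       [ 0.    ,  0.    ,  0.    ,  1.    ]])}
top {'fx': 464.2172574212928, 'fy': 464.2172574212928, 'cx': 282.496598121096, 'cy': 212.9271793270423, 'cam_to_world': array([[ 0.0018, -0.9915,  0.1297,  0.3277],
       [-1.    , -0.0009,  0.0069,  0.0372],
       [-0.0068, -0.1297, -0.9915,  1.5822],
       [ 0.    ,  0.    ,  0.    ,  1.    ]])}
wrist {'fx': 325.19226210127806, 'fy': 325.19226210127806, 'cx': 275.36879644103175, 'cy': 208.12690318891762, 'mount': array([[-0.0003, -0.9543, -0.2987,  0.0763],
       [ 1.    ,  0.    , -0.001 , -0.    ],
       [ 0.0009, -0.2987,  0.9543, -0.1214],
       [ 0.    ,  0.    ,  0.    ,  1.    ]])}
0.15 [-3.1029 -0.4846  0.0003] 0.08587576613653797
```

View pics/scene0.png

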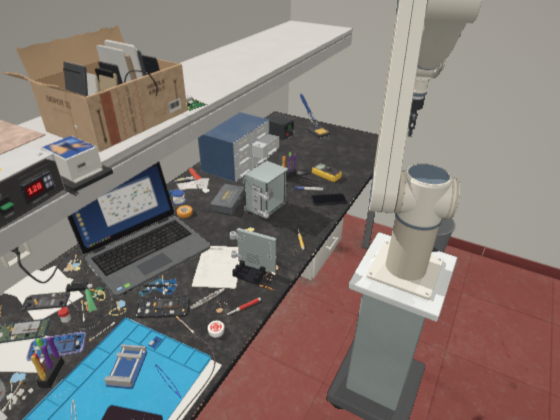

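View pics/top0.png

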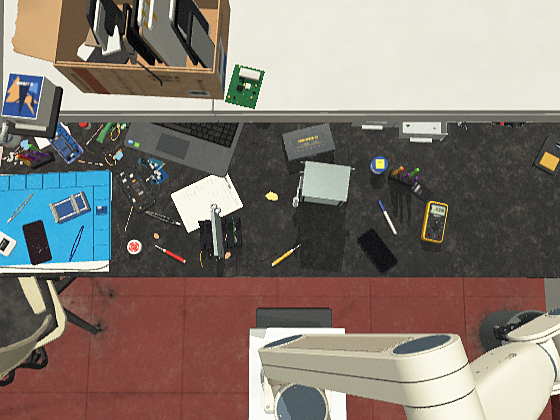

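The scene view shows the box at about (266,190) and the door in the rack at about (256,255). In the top view the box top is at about (325,185) and the door's top edge at (216,230), with a knuckle at about (213,208). Next I'll zoom in on both.

```bash
python3 - <<'E'
import cv2, numpy as np
t=cv2.imread("pics/top0.png"); s=cv2.imread("pics/scene0.png")
a=cv2.resize(t[150:270,190:370],None,fx=4.4,fy=4.4,interpolation=cv2.INTER_CUBIC)[:, :]
a1=cv2.resize(t[195:270,190:250],(400,500),interpolation=cv2.INTER_CUBIC)
a2=cv2.resize(t[155:215,285:365],(400,300),interpolation=cv2.INTER_CUBIC)
b1=cv2.resize(s[220:290,225:285],(300,350),interpolation=cv2.INTER_CUBIC)
b2=cv2.resize(s[155:225,235:295],(300,350),interpolation=cv2.INTER_CUBIC)
out=np.zeros((600,800,3),np.uint8)
a1=cv2.resize(t[195:265,190:250],(300,350),interpolation=cv2.INTER_CUBIC)
out[:350,:300]=a1; out[:300,310:710]=a2
out=np.zeros((600,800,3),np.uint8)
out[:300,:257]=cv2.resize(a1,(257,300)); out[:300,270:670]=a2
out[300:,:257]=cv2.resize(b1,(257,300)); out[300:,270:527]=cv2.resize(b2,(257,300))
cv2.imwrite("pics/zoom.png",out)
E
```

```text
(no output)
```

View pics/zoom.png

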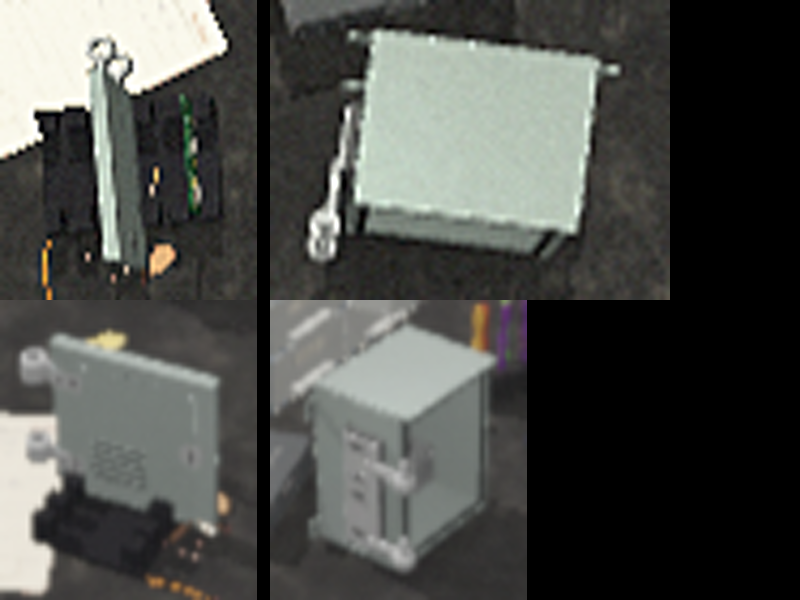

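The zoom shows the knuckles pointing to world +x, so the door's yaw is near -90°. The box front faces the robot and its hinge pins are on the left (+y), so the door already stands close to its open hanging orientation. I'll do a coarse fix from the top camera, then move over the door for a wrist view.

```bash
cat > h.py <<'E'
from rig import manip
import cv2, numpy as np, pickle
from scipy.spatial.transform import Rotation as R
np.set_printoptions(precision=4,suppress=True)
def ray(c,uv):
    M=np.array(c["cam_to_world"]); d=np.array([(uv[0]-c["cx"])/c["fx"],(uv[1]-c["cy"])/c["fy"],1.])
    return M[:3,3],M[:3,:3]@d
def wray(c,T,uv):
    M=T@np.array(c["mount"]); v=np.array([uv[0]-c["cx"],uv[1]-c["cy"]]); th=np.hypot(*v)/c["fx"]; v=v/(np.hypot(*v)+1e-9)
    return M[:3,3],M[:3,:3]@np.array([v[0]*np.sin(th),v[1]*np.sin(th),np.cos(th)])
def plane(od,z): o,d=od; return o+d*(z-o[2])/d[2]
def wproj(c,T,p):
    q=np.linalg.inv(T@np.array(c["mount"]))@np.append(p,1); th=np.arctan2(np.hypot(q[0],q[1]),q[2]); s=th*c["fx"]/np.hypot(q[0],q[1])
    return np.array([c["cx"]+q[0]*s,c["cy"]+q[1]*s])
def T():
    M=np.eye(4); M[:3,:3]=R.from_rotvec(manip.get_ee_rot()).as_matrix(); M[:3,3]=manip.get_position(); return M
def rot(a): # tool down, tool x at world angle a
    x=np.array([np.cos(a),np.sin(a),0]); z=np.array([0,0,-1.]); return R.from_matrix(np.c_[x,np.cross(z,x),z]).as_rotvec()
def wshot(name):
    t=T(); c=manip.camera("wrist"); c["T"]=t; pickle.dump(c,open(f"{name}.pkl","wb")); cv2.imwrite(f"pics/{name}.png",c["image"][:,:,::-1]); return c
E
cat > a.py <<'E'
from h import *
c=pickle.load(open("cams0.pkl","rb"))["top"]
for uv in [(302.6,196.4),(347,201.4),(350.6,166.4),(305.4,161.4)]: print("roof",plane(ray(c,uv),.179))
P=[plane(ray(c,uv),.158) for uv in [(212.6,210.2),(216.6,256.2)]]; print("door",P)
k=plane(ray(c,(213.6,206.7)),.133); print("knuck hi top",k)
m=(P[0]+P[1])/2; a=np.arctan2(*(P[0]-P[1])[1::-1]); print(m,a)
q=manip.solve_ik([m[0],m[1],.30],rot(a)); print(q)
manip.move_to([m[0],m[1],.30],rot(a))
print(manip.get_time(),manip.get_position(),manip.get_contact_force()); wshot("w1")
E
python3 a.py
```

```text
roof [ 0.5624 -0.0144  0.179 ]
roof [ 0.5471 -0.15    0.179 ]
roof [ 0.6564 -0.1629  0.179 ]
roof [ 0.6721 -0.0235  0.179 ]
door [array([0.5224, 0.2639, 0.158 ]), array([0.3804, 0.2486, 0.158 ])]
knuck hi top [0.537  0.2649 0.133 ]
[0.4514 0.2562 0.158 ] 0.10722759030183691
[ 0.4934  0.2116  1.8173 -0.      1.1127  1.9569]
3.275 [0.4517 0.2558 0.2999] [-0.0036  0.0784  0.1374]
```

View pics/w1.png

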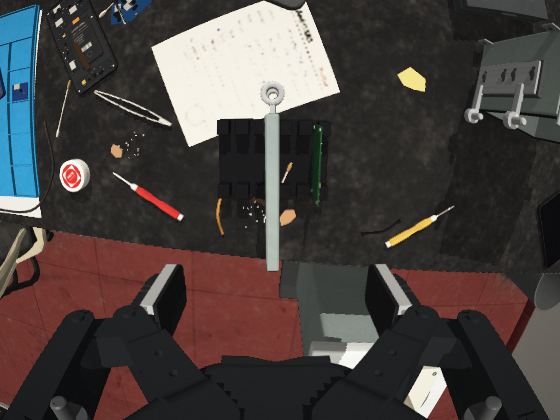

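The wrist view has the door's top edge running from (272,113) to (272,270), with the upper knuckle at (273,94) and the hinge pins at (474,116) and (513,124). I'll refine the leaf line, grasp and lift, then look at the pins from beside them.

```bash
cat > b.py <<'E'
from h import *
c=pickle.load(open("w1.pkl","rb")); im=c["image"].astype(int); t=c["T"]
ref=np.median(im[130:250,271:275].reshape(-1,3),0)
rows,cen,wid=[],[],[]
for r in range(120,265):
    x=np.where(np.abs(im[r,255:295]-ref).max(1)<25)[0]+255
    if len(x)>5: rows.append(r);cen.append(x.mean());wid.append(len(x))
p=np.polyfit(rows,cen,1); print(ref,np.median(wid),p,len(rows))
A=plane(wray(c,t,(np.polyval(p,114),114)),.158); B=plane(wray(c,t,(np.polyval(p,269.5),269.5)),.158)
print("leaf ends",A,B,np.linalg.norm(A-B)); a=np.arctan2(*(A-B)[1::-1])
k=plane(wray(c,t,(273,94)),.133); print("knuckle",k,"a",a)
m=(A+B)/2; print(m, "knuck - m along", (k-m)[:2]@[np.cos(a),np.sin(a)], (k-m)[:2]@[-np.sin(a),np.cos(a)])
manip.move_to([m[0],m[1],.20],rot(a))
manip.servo_line([m[0],m[1],.152],rate=.1)
manip.command_gripper(.0,60); print("w",manip.get_width(),manip.get_grip_force(),manip.get_contact_force(),manip.get_torque())
manip.servo_line([m[0],m[1],.235],rate=.1)
print("lift",manip.get_time(),manip.get_width(),manip.get_contact_force(),manip.get_torque())
E
python3 b.py
```

```text
[180. 190. 181.] 11.0 [  0.0018 271.5045] 145
leaf ends [0.5236 0.2666 0.158 ] [0.3868 0.2522 0.158 ] 0.13754301650529246
knuckle [0.5409 0.2676 0.133 ] a 0.10503281842658627
[0.4552 0.2594 0.158 ] knuck - m along 0.08616387868627122 -0.0008204001852227414
w 0.010760921741704477 59.32954430580139 [-0.2678 -0.0634  2.9422] [-0.0369  0.0294  0.0402]
lift 6.0917 0.011062644183198593 [ 0.1631 -0.0985 -4.2556] [-0.0008  0.0299 -0.0134]
```

```bash
cat > c.py <<'E'
from h import *
a=-.108
manip.servo_line([.455,.16,.235],rot(0.0),rate=.15)
manip.move_to([.4747,.0157+.04,.215],rot(a))
print(manip.get_time(),manip.get_position(),manip.get_contact_force())
c=wshot("w2")
cv2.imwrite("pics/w2z.png",cv2.resize(c["image"][40:190,210:410,::-1],None,fx=4,fy=4,interpolation=cv2.INTER_CUBIC))
for n in ("scene","top"):
    cc=manip.camera(n); cv2.imwrite(f"pics/{n}2.png",cc["image"][:,:,::-1])
E
python3 c.py
```

```text
7.4167 [0.4749 0.0557 0.2148] [-0.1321  0.1802 -3.0851]
```

View pics/w2z.png

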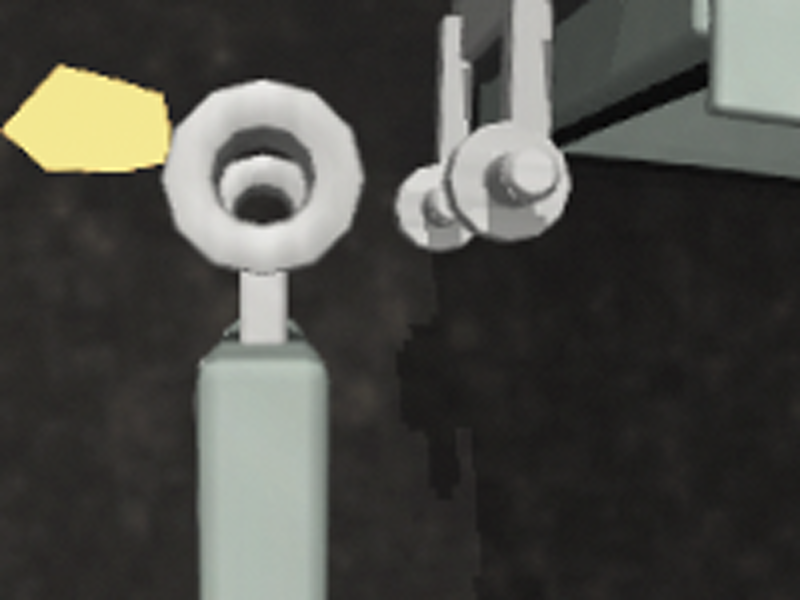

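The view shows the upper knuckle ring centred at zoomed (263,175), and the lower knuckle visible through its bore. The upper pin tip is at (533,172) on a shoulder disc at (508,181). The lower shoulder is at about (437,207). I'll turn these into positions.

```bash
cat > d.py <<'E'
from h import *
c=pickle.load(open("w2.pkl","rb")); t=c["T"]
z=lambda u,v:((u+.5)/4-.5+210,(v+.5)/4-.5+40)
zt=t[2,3]+.006; k=plane(wray(c,t,z(263,175.5)),zt-.025)
print("knuckle top",k)
print("lower knuckle top via bore", plane(wray(c,t,z(263,190)),zt-.110), " lower mouth bore",plane(wray(c,t,z(264,206)),zt-.130))
print("pin tip",plane(wray(c,t,z(533,172)),.143)," shoulder",plane(wray(c,t,z(508.5,181)),.125)," low shoulder",plane(wray(c,t,z(438,207)),.040))
print("expected k", t[:3,3]+t[:3,:3]@[.0862,.0008,0])
E
python3 d.py
```

```text
knuckle top [0.5619 0.0463 0.1958]
lower knuckle top via bore [0.5661 0.046  0.1108]  lower mouth bore [0.5645 0.046  0.0908]
pin tip [0.5633 0.0062 0.143 ]  shoulder [0.5633 0.0066 0.125 ]  low shoulder [0.5634 0.0068 0.04  ]
expected k [0.5605 0.0456 0.2148]
```

The measurements agree: the pin axis is at (0.5633, 0.0064) from three points, and the knuckle sits at (0.5619, 0.0463). That makes the shift (+1.4, -39.9) mm. Next is a guarded descent that yields to side force.

```bash
cat > e.py <<'E'
from h import *
a=-.108
p=np.array([.4763,.0158,.2148])
manip.servo_line([p[0],p[1],.215],rate=.08)
p[2]=.186; manip.servo_line(p,rate=.06); manip.hold(.2)
F0=np.array(manip.get_contact_force()); M0=np.array(manip.get_torque()); print("F0",F0,M0,manip.get_position())
while p[2]>.1605:
    p[2]-=.001; manip.servo_line(p,rate=.02); manip.hold(.05)
    F=np.array(manip.get_contact_force())-F0; M=np.array(manip.get_torque())-M0
    print(round(p[2],4),p[:2],F,M,manip.get_position()[2])
    if F[2]>6: print("STOP contact"); break
    s=F[:2]*.00015; n=np.hypot(*s)
    if np.hypot(*F[:2])>1.0: p[:2]+=s*min(1,.0006/n)
print(manip.get_time(),manip.get_position(),manip.get_width()); wshot("w3")
E
python3 e.py
```

```text
F0 [ 0.0315  0.7271 -3.1661] [0.0456 0.0026 0.0236] [0.4766 0.0158 0.1864]
0.185 [0.4763 0.0158] [-0.2043 -0.849   0.2697] [-0.0461  0.0467 -0.0104] 0.18506457504416052
0.184 [0.4763 0.0158] [ 0.4623 -0.2612  0.5473] [-0.069   0.0074 -0.0381] 0.18395608284905726
0.183 [0.4763 0.0158] [-0.1008 -0.1693  0.5797] [-0.0556  0.0248 -0.0145] 0.18293951157217506
0.182 [0.4763 0.0158] [-0.1984 -0.9434  0.6525] [-0.0261  0.0412 -0.0165] 0.18196830855448645
0.181 [0.4763 0.0158] [ 0.7296 -0.8828 -0.1984] [-0.0238  0.0073 -0.0151] 0.1809758983472323
0.18 [0.4764 0.0157] [ 0.13   -0.4641  0.2005] [ 0.0036 -0.0073  0.0176] 0.17995799498999906
0.179 [0.4764 0.0157] [-0.2181 -1.175   0.2039] [ 0.0158  0.0029 -0.0226] 0.17896234643816922
0.178 [0.4764 0.0155] [-0.0297 -1.0897 -0.2669] [ 0.0164 -0.0084 -0.0225] 0.17795592276260402
0.177 [0.4764 0.0153] [ 0.4777  0.0552 -0.2764] [-0.0703  0.0038 -0.0042] 0.1769708269251597
0.176 [0.4764 0.0153] [ 0.5579 -0.4389  0.1272] [-0.0219 -0.017  -0.0434] 0.17598070414790148
0.175 [0.4764 0.0153] [-0.2559 -1.3582 -0.8193] [-0.0208 -0.0173 -0.0556] 0.174974632863
[... 484 characters left out ...]
64 0.015 ] [ 0.1226 -1.8431  0.1252] [-0.0342  0.011  -0.0177] 0.16895197229882297
0.168 [0.4764 0.0147] [-0.4854 -0.3225 -0.5996] [ 0.0545 -0.0252  0.046 ] 0.16797945099549977
0.167 [0.4764 0.0147] [-0.18    0.4432  0.1091] [ 0.0785 -0.0314  0.0234] 0.16694714143995443
0.166 [0.4764 0.0147] [0.4369 0.4662 0.2236] [ 0.0944 -0.0102 -0.0397] 0.16594720906193136
0.165 [0.4764 0.0147] [-0.4066 -0.3492 -0.2839] [ 0.1154 -0.0552  0.0118] 0.1649622378983878
0.164 [0.4764 0.0147] [-0.3125  0.1185  2.0667] [ 0.15   -0.0858  0.043 ] 0.16407273245835452
0.163 [0.4764 0.0147] [-4.8677  0.3225 10.7015] [0.0975 0.2845 0.029 ] 0.163661315598631
STOP contact
15.95 [0.4764 0.0147 0.1637] 0.010947693846187663
```

The door came to rest at TCP z = 0.164, exactly the shoulder height, with almost no side load. I'll let go, lift clear and check.

```bash
cat > f.py <<'E'
from h import *
p=np.array([.4764,.0147,.164]); manip.servo_line(p,rate=.02); manip.hold(.1); print(manip.get_contact_force())
manip.command_gripper(.045); print(manip.get_width(),manip.get_contact_force())
p[2]=.235; manip.servo_line(p,rate=.12); 
print(manip.get_time(),manip.get_contact_force())
c=wshot("w4"); cv2.imwrite("pics/w4z.png",cv2.resize(c["image"][40:290,180:420,::-1],None,fx=2.4,fy=2.4,interpolation=cv2.INTER_CUBIC))
E
python3 f.py
```

```text
[-1.5465  0.4468  0.4117]
0.04515538446282552 [-0.31    0.0139  0.6267]
17.5167 [ 0.3277 -0.0175  0.5622]
```

View pics/w4z.png

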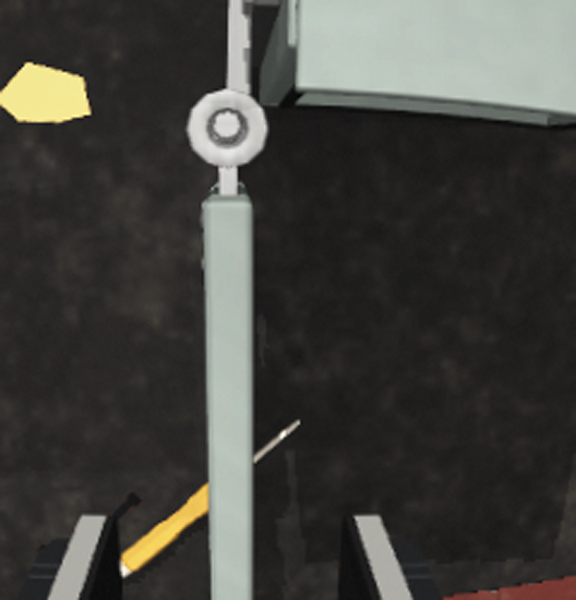

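The pin tip shows centred in the knuckle bore at (227,125), and the leaf hangs open along the image column. Now I'll push it shut from outside with closed fingers along the hinge arc, watching the force.

```bash
cat > g.py <<'E'
from h import *
H=np.array([.5633,.0064]); yaw=-.108
def pose(th,gap=0.,r=.11,z=.150):
    u=yaw-np.pi/2-th; n=yaw-th+np.pi
    p=H+r*np.array([np.cos(u),np.sin(u)])+(.006+.0145+gap)*np.array([np.cos(n),np.sin(n)])
    return [p[0],p[1],z],rot(yaw+np.pi/2-th),np.array([np.cos(n),np.sin(n)])
d=np.deg2rad
if __name__=="__main__":
    P,o,_=pose(d(90),.025,z=.235); manip.servo_line(P,o,rate=.12)
    manip.command_gripper(0.); 
    P,o,_=pose(d(90),.025); manip.servo_line(P,o,rate=.12)
    for th in range(88,7,-8):
        P,o,n=pose(d(th)); manip.servo_line(P,o,rate=.06)
        F=np.array(manip.get_contact_force()); print(th,F,F[:2]@n)
        if abs(F).max()>8: print("STOP"); break
    print(manip.get_time(),manip.get_width()); c=wshot("w5")
    cc=manip.camera("top"); im=cc["image"][140:260,250:390,::-1]
    out=np.zeros((420,770,3),np.uint8); out[:,:490]=cv2.resize(im,(490,420),interpolation=cv2.INTER_CUBIC); out[:210,490:]=cv2.resize(c["image"][:,:,::-1],(280,210),interpolation=cv2.INTER_AREA)
    cv2.imwrite("pics/g5.png",out)
E
python3 g.py
```

```text
88 [ 0.2289 -0.1719 -0.0991] -0.15470209270128726
80 [ 0.3717 -0.1645 -0.517 ] -0.1888151488653443
72 [ 0.5477 -0.7576  1.5072] -0.8536467275406162
64 [-0.3779 -0.2676  1.4415] -0.12371456951492041
56 [-1.0176 -1.3204  1.5828] -0.6931141447798647
48 [ 0.7674 -0.0708  0.9456] -0.5064390987381814
40 [-0.273  -0.1299  0.1223] 0.09527158450381322
32 [-0.3732  0.2213  0.082 ] 0.43018063167909937
24 [ 0.2723  0.0033 -0.3387] -0.23371795264484077
16 [0.7524 0.8771 0.688 ] -0.3654493245614578
8 [ 1.225  -0.6719 -0.4231] -1.3522917201120077
24.225 -0.00015459607326925374
```

View pics/g5.png

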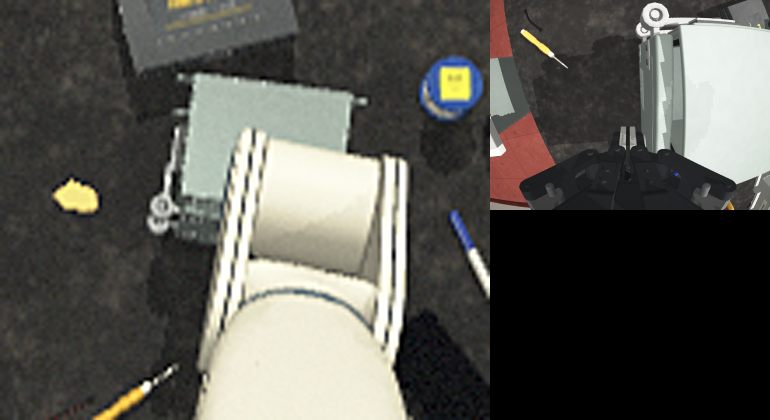

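The door is nearly shut: the wrist inset shows the leaf against the fingers with a thin gap to the box front. I'll finish slowly, feeling for the seal.

```bash
cat > i.py <<'E'
from g import *
n0=pose(d(8))[2]; th=8
manip.hold(.1); B=np.array(manip.get_contact_force())
while th>-9:
    th-=.5; P,o,n=pose(d(th)); manip.servo_line(P,o,rate=.015)
    f=-(np.array(manip.get_contact_force())[:2]@n)
    f=-f
    print(th,round(f,2),end="; ")
    if abs(f)>6: break
manip.hold(.2); print("\nend",th,manip.get_contact_force(),manip.get_position(),manip.get_time()); wshot("w6")
E
python3 i.py
```

```text
7.5 0.52; 7.0 1.81; 6.5 -0.44; 6.0 0.83; 5.5 -0.05; 5.0 3.39; 4.5 6.12; 
end 4.5 [-6.6967  0.9611  3.6894] [ 0.5216 -0.0978  0.1498] 26.375
```

```bash
python3 - <<'E'
from h import *
c=pickle.load(open("w6.pkl","rb")); cv2.imwrite("pics/w6z.png",cv2.resize(c["image"][0:280,250:560,::-1],None,fx=2.1,fy=2.1,interpolation=cv2.INTER_CUBIC)); print(c["T"])
E
```

```text
[[ 0.1851  0.9827 -0.0025  0.5216]
 [ 0.9827 -0.1851  0.0003 -0.0978]
 [-0.0001 -0.0025 -1.      0.1498]
 [ 0.      0.      0.      1.    ]]
```

View pics/w6z.png

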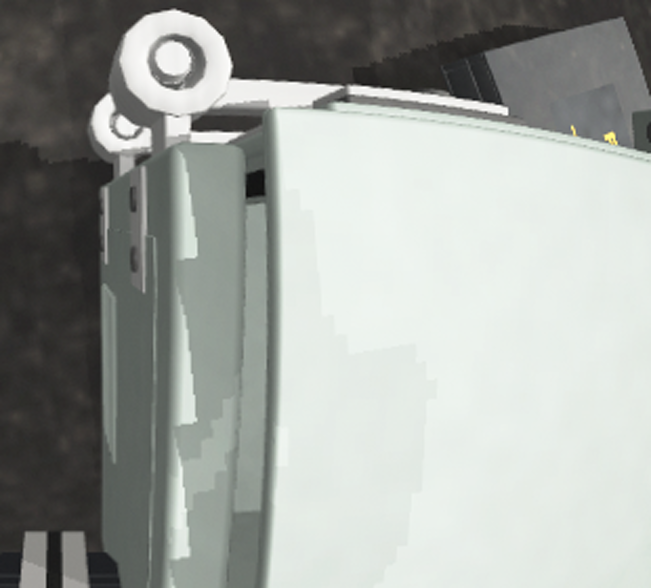

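```bash
python3 - <<'E'
from h import *
c=pickle.load(open("w6.pkl","rb")); t=c["T"]; z=lambda u,v:((u+.5)/2.1-.5+250,(v+.5)/2.1-.5)
def L(n,a,b,h):
    A,B=plane(wray(c,t,z(*a)),h),plane(wray(c,t,z(*b)),h); d=A-B; print(n,A[:2],B[:2],"yaw",-np.arctan2(d[0],d[1]))
L("leaf inner",(244,160),(233,540),.170); L("leaf inner2",(242,300),(233,540),.170)
L("leaf outer",(178,160),(172,540),.170)
L("lip",(268,120),(265,570),.179)
print("knuckle",plane(wray(c,t,z(173,62)),.145))
E
```

```text
leaf inner [ 0.5656 -0.0166] [ 0.5561 -0.0771] yaw -0.15562756966663124
leaf inner2 [ 0.5619 -0.0376] [ 0.5561 -0.0771] yaw -0.1459923861652987
leaf outer [ 0.5556 -0.0153] [ 0.5458 -0.0749] yaw -0.1629220311091726
lip [ 0.5674 -0.0119] [ 0.5591 -0.0787] yaw -0.12408394306150096
knuckle [0.5631 0.0052 0.145 ]
```

Measured against the lip edge, the leaf is still about 6° short of shut (leaf yaw -0.156, lip yaw about -0.12). The upward force on the tool suggests the gripper linkage touched the roof lip, not the seal. I'll back off, turn the gripper 90° so the linkage lies along the door, and push from higher up.

```bash
cat > j.py <<'E'
from g import *
o2=lambda th: rot(yaw-th+np.pi)
P,o,n=pose(d(4.5),.04); manip.servo_line(P,o,rate=.12)
P,_,_=pose(d(4.5),.04,z=.160); manip.move_to(P,o2(d(4.5))); 
P,_,_=pose(d(8),.004,r=.125,z=.160); manip.servo_line(P,o2(d(8)),rate=.1)
manip.hold(.1); B=np.array(manip.get_contact_force()); print(B,manip.get_joint_positions(),manip.get_time())
th=8
while th>-9:
    th-=.5; P,_,n=pose(d(th),-.0035,r=.125,z=.160); manip.servo_line(P,o2(d(th)),rate=.015)
    F=np.array(manip.get_contact_force())-B; f=F[:2]@n
    print(th,round(f,2),round(F[2],1),end="; ")
    if abs(f)>6: break
manip.hold(.2); print("\nend",th,np.array(manip.get_contact_force())-B,manip.get_position(),manip.get_time()); wshot("w7")
c=pickle.load(open("w7.pkl","rb")); cv2.imwrite("pics/w7z.png",c["image"][:,:,::-1])
E
python3 j.py
```

```text
[-0.0538  0.5651 -0.5466] [-0.2333  0.4064  1.9266  0.0001  0.8097 -1.5567] 28.875
7.5 -0.65 0.9; 7.0 -0.48 0.7; 6.5 -1.05 0.8; 6.0 -0.89 -0.5; 5.5 -0.79 0.4; 5.0 -0.17 0.1; 4.5 0.03 0.3; 4.0 0.93 0.8; 3.5 0.48 0.5; 3.0 0.37 1.6; 2.5 0.29 0.4; 2.0 -0.3 1.4; 1.5 -0.61 1.2; 1.0 0.58 0.3; 0.5 0.07 1.1; 0.0 -0.07 1.0; -0.5 -0.01 -0.1; -1.0 0.77 0.4; -1.5 -1.07 0.6; -2.0 0.52 1.0; -2.5 2.6 2.0; -3.0 7.27 4.6; 
end -3.0 [-7.3381 -0.6213  5.3775] [ 0.5378 -0.1173  0.1598] 35.05
```

```bash
cat > k.py <<'E'
from g import *
P0=np.array(manip.get_position()); n=pose(d(-3))[2]
q=P0.copy(); q[:2]+=.06*n; manip.servo_line(q,rate=.12)
ex=np.array([np.cos(yaw),np.sin(yaw)]); ey=np.array([-ex[1],ex[0]])
w=H-.076*ex-.10*ey
manip.move_to([w[0],w[1],.23],rot(yaw)); manip.hold(.2)
print(manip.get_time(),manip.get_position())
c=wshot("w8"); cv2.imwrite("pics/w8z.png",cv2.resize(c["image"][60:340,100:480,::-1],None,fx=2.1,fy=2.1,interpolation=cv2.INTER_CUBIC))
E
python3 k.py
```

```text
38.7083 [ 0.4769 -0.0848  0.23  ]
```

View pics/w8z.png

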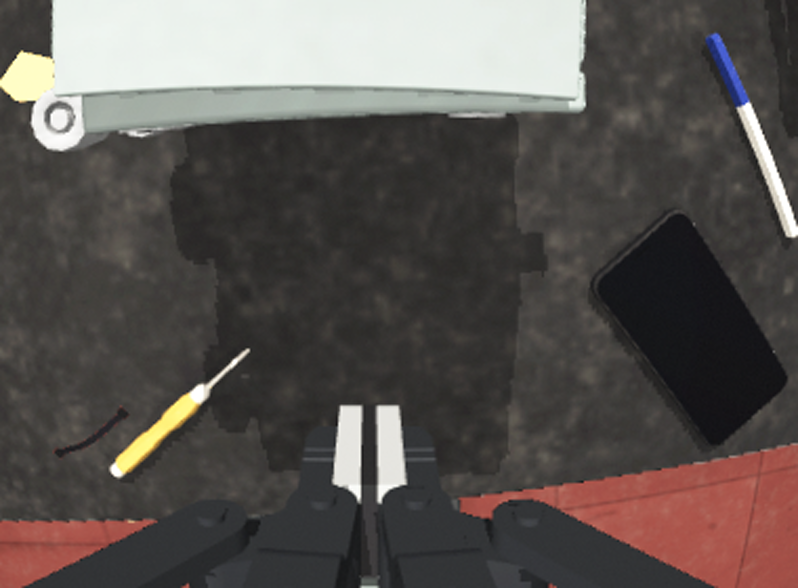

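```bash
python3 - <<'E'
from h import *
c=pickle.load(open("w8.pkl","rb")); t=c["T"]; z=lambda u,v:((u+.5)/2.1-.5+100,(v+.5)/2.1-.5+60)
g=c["image"].astype(int)
def bx(p,yaw): 
    r=p[:2]-lipL[:2]; return r@[np.cos(yaw),np.sin(yaw)],r@[-np.sin(yaw),np.cos(yaw)]
# edges per column from grey profile: print transitions
G=cv2.cvtColor(c["image"],cv2.COLOR_RGB2GRAY).astype(float)
lip=[];leaf=[]
for u in range(155,372,6):
    col=G[80:125,u]; gr=np.diff(col)
    i=np.argmin(gr[:30]); j=i+3+np.argmin(gr[i+3:])
    lip.append((u,80+i+.5)); leaf.append((u,80+j+.5))
L=np.array([plane(wray(c,t,p),.179)[:2] for p in lip]); F=np.array([plane(wray(c,t,p),.168)[:2] for p in leaf])
for a,b,p,q in list(zip(L,F,lip,leaf))[::4]: print(p,q,a,b)
def rfit(P):
    m=np.ones(len(P),bool)
    for _ in range(4):
        k=np.polyfit(P[m,1],P[m,0],1); r=np.abs(P[:,0]-np.polyval(k,P[:,1])); m=r<max(.0008,1.5*np.median(r))
    return k,m.sum()
kl,a=rfit(L); kf,b=rfit(F); print("lip yaw",-np.arctan(kl[0]),a,"leaf yaw",-np.arctan(kf[0]),b)
for y in (0,-.05,-.1,-.14): print(y,"leaf outer in front of lip by",np.polyval(kl,y)-np.polyval(kf,y))
E
```

```text
(155, np.float64(102.5)) (155, np.float64(121.5)) [ 0.5661 -0.0284] [ 0.5559 -0.0226]
(179, np.float64(101.5)) (179, np.float64(121.5)) [ 0.5642 -0.0422] [ 0.5534 -0.0373]
(203, np.float64(100.5)) (203, np.float64(118.5)) [ 0.5626 -0.0555] [ 0.5529 -0.0517]
(227, np.float64(100.5)) (227, np.float64(116.5)) [ 0.5606 -0.0682] [ 0.5521 -0.0655]
(251, np.float64(100.5)) (251, np.float64(115.5)) [ 0.559  -0.0808] [ 0.5509 -0.079 ]
(275, np.float64(100.5)) (275, np.float64(114.5)) [ 0.5575 -0.0932] [ 0.55   -0.0924]
(299, np.float64(101.5)) (299, np.float64(113.5)) [ 0.5557 -0.1056] [ 0.5492 -0.1057]
(323, np.float64(102.5)) (323, np.float64(115.5)) [ 0.5541 -0.1182] [ 0.5469 -0.1191]
(347, np.float64(104.5)) (347, np.float64(113.5)) [ 0.5522 -0.131 ] [ 0.547 -0.133]
(371, np.float64(105.5)) (371, np.float64(112.5)) [ 0.5509 -0.1443] [ 0.5467 -0.1472]
lip yaw -0.13130923072667308 37 leaf yaw -0.06669116016006026 32
0 leaf outer in front of lip by 0.013447830419223816
-0.05 leaf outer in front of lip by 0.010183883197457333
-0.1 leaf outer in front of lip by 0.006919935975690628
-0.14 leaf outer in front of lip by 0.004308778198277352
```

The door now measures 3.7° past parallel to the front edge. Its free edge stands about 4.2 mm in front of the lip, against 3.5 mm when perfectly shut, and I felt a stiff contact of about 7 N. To be sure that contact was the seal and not a finger on the lip, I'll press once more gently near the free edge with only the fingertips, then measure again.

```bash
cat > l.py <<'E'
from g import *
th=d(-3.); z=.178; o=rot(yaw-th)
P,_,n=pose(th,.025,r=.138,z=z); manip.servo_line(P,o,rate=.12) 
P,_,n=pose(th,.003,r=.138,z=z); manip.servo_line(P,o,rate=.05); manip.hold(.1)
B=np.array(manip.get_contact_force()); g=.003; print(B)
while g>-.012:
    g-=.0005; P,_,n=pose(th,g,r=.138,z=z); manip.servo_line(P,o,rate=.015)
    F=np.array(manip.get_contact_force())-B; f=F[:2]@n
    print(round(g*1e3,1),round(f,1),round(F[2],1),end="; ")
    if f>8: break
manip.hold(.3); F=np.array(manip.get_contact_force())-B; X=np.array(manip.get_position()); print("\n",F,X,"ahead of hinge along n:",(X[:2]-H)@pose(0)[2],manip.get_time())
P,_,n=pose(th,.06,r=.138,z=z); manip.servo_line(P,o,rate=.1)
ex=np.array([np.cos(yaw),np.sin(yaw)]); ey=np.array([-ex[1],ex[0]]); w=H-.076*ex-.10*ey
manip.move_to([w[0],w[1],.23],rot(yaw)); manip.hold(.2); wshot("w9")
b=pickle.load(open("w8.pkl","rb"))["image"]; c=pickle.load(open("w9.pkl","rb"))["image"]
out=np.vstack([cv2.resize(i[90:130,120:390,::-1],None,fx=2.9,fy=2.9*2,interpolation=cv2.INTER_CUBIC) for i in (b,c)]); cv2.imwrite("pics/w9z.png",out); print(out.shape,manip.get_time())
E
python3 l.py
```

```text
[ 0.5349  0.4821 -0.3852]
2.5 0.8 -0.2; 2.0 0.4 0.6; 1.5 0.8 0.8; 1.0 0.4 -0.7; 0.5 0.4 -0.2; 0.0 0.1 0.3; -0.5 0.4 1.0; -1.0 1.4 0.4; -1.5 1.3 0.1; -2.0 2.8 1.6; -2.5 6.9 3.8; -3.0 7.5 4.9; -3.5 9.5 5.7; 
 [-9.7917 -1.9856  7.3458] [ 0.5371 -0.1304  0.1778] ahead of hinge along n: 0.011325244286520746 43.7833
(464, 783, 3) 45.1917
```

View pics/w9z.png

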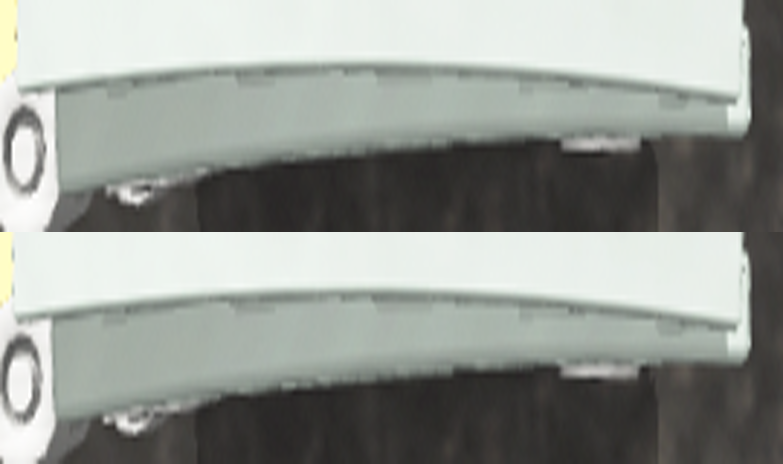

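Both frames show the leaf in the same place, tucked up to the lip at the free end (right). Two different push heights met the same stop, so it is the seal. The gripper is clear, so I'm handing in.

```bash
python3 -c "
from rig import manip
print(manip.get_contact_force(), manip.get_time()); print(manip.sign_off())"
```

```text
[-0.16028657  0.04710607 -0.45340412] 45.1917
the job is handed in; nothing more can be done
None
```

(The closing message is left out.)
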